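# Load the gluing jig and hold the clamp on its third click

## Robot

A 6-joint arm with a two-finger parallel gripper is mounted at the origin on the work surface. World frame = base frame: x ahead of the robot, y to its left, z up, the work surface at z = 0. Lengths are in m, angles in rad, forces in N, time in s.
With the tool pointing down it reaches from about 0.425 to 0.95 m from the base axis. Payload 3.5 kg.
Tool frame: the origin (TCP) lies between the finger pads; the fingertips stand 22 mm ahead of it and the grasp point (between the pads) lies 3 mm ahead of it (ctrl.nose_length is the z of the fingertips in the tool frame, in m); z points along the fingers, y is the line along which they close (so a half turn about z gives the same grasp; the last joint's range is limited). The gripper opens to 85 mm and grips with 20 to 120 N. Pads are 22 mm wide; open, the fingers measure 114 mm over their backs; the gripper's body (76 mm by 85 mm) begins 54 mm behind the grasp point. The pads swing forward as they close: fully open they stand 13 mm farther back than shut.
Start: joints at [1.032, 0.286, 1.577, -0, 1.279, -0.15], TCP at [0.256, 0.625, 0.253] pointing down, gripper open.
Joint ranges: [-2.77, 2.77], [-0.9, 2.22], [0.21, 2.48], [-1.53, 4.67], [0.24, 2.81], [-2.84, 2.84]. Speed limits (rad/s): [2.79, 2.79, 3.14, 3.14, 3.14, 3.14].

## Interface

Orientations are given as a unit quaternion [x, y, z, w].
In Python, from plant import ctrl gives the robot as it stands. The module is installed in compiled form; this text tells all that it offers.
- The arm moves only by the tool send_rows, never from a script. Its argument "rows" is text: rows parted by semicolons, each of 7 numbers parted by spaces: the turn, a rotation vector about the tool's x, y, z in fractions of the full range, 1 being 90 degrees, then the shift along the tool's x, y, z in a scale on which 1.0 is 800 mm, then the opening, from -1 (shut) to 1 (fully open). A call has 1 to 8 rows; each row is the pose to reach, as a shift and turn from the pose commanded when the call began, along the tool's axes at that moment; what a row does not reach only later rows make up. A row lasts 1/8 s, in which the tool goes at most 62.5 mm and 10.7 degrees, less where a joint would pass 70% of its speed; a pose out of reach is approached as far as the arm can. A shift or turn number past 1, either way, is cut back to 1. A call with a gripper value outside its range is refused whole. The fingers move at their own pace and stop on an object; "grip_force" is the grip in N (left out, the last holds). Time passes only in rows, so rows that repeat a pose let the fingers close. It gives the time, the measured TCP pose, the force, the opening and the grip force at its end, in the units of the state.
- ctrl.get_state(): the state, without advancing time (a new reading comes with each control period).
- ctrl.read_camera(name): name is "scene" or "top"; returns a dict with "color" (420x560x3 uint8, red, green, blue), "fx", "fy", "cx", "cy" (pixels), "extrinsics" (4x4, takes a point from world to camera coordinates). Camera axes: x right, y down, z forward; pixel columns grow to the right and rows downward; lengths in m; the calibration is good to about 2 mm. A picture is of the moment at which its call begins. There is no depth.
- ctrl.sign_off(): hands the job in; it is judged then, once.
Trained networks look in a picture, given as the dict that the camera call returned (one of the last four; its "shot" number tells which), for a name from the list of things; names that differ only in an ending like _2 or _b are one class to them, and where a whole thing is asked for, a point or a joint stands for the part that bears it (a point fixed in the world has none). Each returns a list of dicts, best first, with "p" (0 to 1); they miss things now and then, are a little off and sometimes report something else, mostly with a low value. They report only what shows in the picture. A call takes as long as a camera call.
- ctrl.look_for(picture, target): "position" ([x, y, z] in m, in the coordinates of the camera as it stood for that picture, good to about 4 mm: the middle of the surface that is visible of it).
The state is a dict: "time": time; "qpos": joint angles; "dq": joint speeds; "joint_efforts": joint torques, N m; "eef_pos": TCP position; "tcp_rot": TCP orientation; "contact_force": force on the tool from outside, world axes, zero at the start; "wrist_torque": the same for the moment, N m; "opening": opening from 0.0 (shut) to 1.0 (fully open); "finger_force": force on a finger pad.
Only numpy, scipy, OpenCV 4.12 (cv2) and the standard library are available. Lean on these libraries where they do the work, as an engineer would, in place of code of your own. Each camera call takes 0.05 s, during which the arm holds its last target. There are 200 camera calls.

## Task

Set the two white printed wheels, stem up, one after the other into the pockets of the gluing jig that match their size, fully home. Then take the black upright grip of the jig's sprung clamp lever and pull it round towards the robot exactly three clicks from its rest, without going on to a fourth, and finish while still holding the lever at the third click, because it springs back when let go. Leave the other things on the table alone.

Things in the scene. Friction and masses are not known exactly. Their poses are not given: they have to be found in the camera images.
- small_wheel: White printed wheel, loose, about 40 g: round disc 44 mm across, 8 mm thick, with a round stem 15 mm across and 42 mm long on its middle (50 mm tall in all). Origin at the centre of the disc's underside, z up the stem. It stands stem up to the left of the jig (+y side); like parts farther left are scenery.
- large_wheel: White printed wheel, loose, like the small one but with a disc 60 mm across (8 mm thick; stem 15 mm across, 42 mm long; 50 mm tall in all). Origin at the centre of the disc's underside, z up the stem. Which of the two wheels stands nearer the robot changes.
- jig: Fixed wooden plate 130 mm (x) by 300 mm (y), 20 mm thick; origin at the centre of its underside on the table, x away from the robot, y to the left at yaw 0 (place and yaw vary). Two round pockets in its +y half, lever with toothed hub on its -y half. A black block (22 by 18 mm, top 40 mm above the table) holds the sprung roller at (0, -36) mm.
- jig_hole0 (a point): Centre of the mouth of the small pocket, in the plate's top face (20 mm above the table), at (-2, 15) mm in the jig's frame: 48 mm across, 8 mm deep, for the small wheel. With the wheel home its disc is flush with the plate's top and its origin 8 mm below this point.
- jig_hole1 (a point): Centre of the mouth of the large pocket, in the plate's top face, at (-10, 98) mm in the jig's frame: 64 mm across, 8 mm deep, for the large wheel; otherwise like the small pocket.
- clamp_bar (a joint): Steel hold-down bar, 14 mm wide, along the jig's far side, top 29 mm above the table; at rest (0) its near edge is 16 mm beyond the discs. Driven by the lever: each click carries it 8 mm (m, towards the jig's -x), 3 mm above the discs; three clicks bring it over their rims, a fourth nearly to a stem. Grip stems in their upper half to stay above it.
- lever (a joint): Clamp lever angle, rad: 0 at the rest stop, grows clockwise from above (grip towards the robot), end stop 1.15. A roller drops into a notch every 0.22: first click 0.22, third 0.66. A spring pulls back with about 8 N at the grip at rest, 11 N at the third click (either by a third more or less). The pull sinks by about 4 N over each tooth and jumps up in the next notch. Let go, it flies back to 0.
- lever_pivot (a point): The lever's upright axis, at the plate's top, at (0, -100) mm in the jig's frame. The grip's axis is 120 mm from it; at rest the lever points to the jig's -y, turned 20 degrees towards its +x. The toothed hub is 88 mm across.
- lever_grip (a point): Point to pinch on the axis of the lever's black grip, 75 mm above the table: an upright round post 18 mm across, its top 100 mm above the table. The lever's flat bar below it is 20 mm wide, its top 45 mm above the table, with a 20 mm collar under the grip up to 48 mm. It moves with the lever.
- tee_a: Bystander: white printed T piece 60 mm long, 14 mm thick, lying to the right of the jig. Origin at the underside under the crossing.
- tee_b: Bystander: a second such T piece, nearer the robot.
- tape_roll: Bystander: cardboard-coloured roll 90 mm across, 24 mm high, lying beyond the jig. Origin at the centre of its underside.
- glue: Bystander: white glue bottle 44 mm across, 110 mm tall, upright beyond the jig. Origin at the centre of its underside.

How it is judged:
On the way, in this order (a step that is already met when the one before it is completed fails the run):
1. both wheels sit home in their own pockets, let go, with the lever still at rest (horizontal distance between small_wheel and jig_hole0 below 0.004 m and z of each of small_wheel, large_wheel in the frame of jig below 0.0145 m and angle between each of small_wheel, large_wheel's own z axis and vertical below 0.06 rad and contact force between each of small_wheel, large_wheel and the fingers below 0.1 N and horizontal distance between large_wheel and jig_hole1 below 0.004 m and value of joint lever below 0.08 rad), for 0.2 s.
2. the lever has been pulled to its third click by the fingers (value of joint lever between 0.58 and 0.745 rad and contact force between lever and the fingers above 1.5 N), for 0.3 s.
At the end, for the whole second after the job is handed in: Both wheels sit in their own pockets (within 4 mm of the pocket's centre, underside no more than 2.5 mm above the pocket floor, upright within 0.06 rad, untouched by the fingers), and the fingers (over 1.5 N) hold the lever still (under 0.1 rad/s) in its third notch, between 0.58 and 0.745 rad (all of step 2 and horizontal distance between small_wheel and jig_hole0 below 0.004 m and z of each of small_wheel, large_wheel in the frame of jig below 0.0145 m and angle between each of small_wheel, large_wheel's own z axis and vertical below 0.06 rad and contact force between each of small_wheel, large_wheel and the fingers below 0.1 N and horizontal distance between large_wheel and jig_hole1 below 0.004 m and velocity of joint lever between -0.1 and 0.1 rad/s); the arm keeps its last pose, push and grip.
It fails at once if the lever was pulled on past the fourth click (value of joint lever above 0.8 rad).
It fails at once if the bystander tee_a was disturbed by more than 25 mm (distance of tee_a from where it was at the start of the episode above 0.025 m).
It fails at once if the bystander tee_b was disturbed by more than 25 mm (distance of tee_b from where it was at the start of the episode above 0.025 m).
It fails at once if the bystander tape_roll was disturbed by more than 25 mm (distance of tape_roll from where it was at the start of the episode above 0.025 m).
It fails at once if the bystander glue was disturbed by more than 25 mm (distance of glue from where it was at the start of the episode above 0.025 m).
It also fails if it takes over 72 s, if anything falls off the work surface, if the arm or the gripper's body presses on something with over 40 N, if the wrist force passes 120 N, or if a joint passes its speed limit or range.

## Working session

There is one attempt and no reset: what is moved stays moved. The work goes in short steps, Python scripts to look and compute and a tool call to move; the robot and the scene stay as the last step left them, time stands still between calls to the robot, and variables do not carry over. Pictures are saved under pics/ and viewed, at most 10 in all, crops included, and the job is handed in when it is done.

Besides the shell and the picture viewer there is one more tool, called after "Emit:" by a JSON object that holds its "op" and its "data". send_rows: Moves the arm, as the interface text tells. Its arguments: {"type":"object","properties":{"rows":{"type":"string"},"grip_force":{"type":"number"}},"required":["rows"]}

```bash
mkdir -p pics; ls; python3 - <<'E'
from plant import ctrl
import cv2,numpy as np
for n in ("top","scene"):
    p=ctrl.read_camera(n); cv2.imwrite(f"pics/{n}0.png",p["color"][:,:,::-1])
    print(n,p["fx"],p["fy"],p["cx"],p["cy"]);print(np.round(p["extrinsics"],4).tolist())
    E=np.linalg.inv(p["extrinsics"])
    for t in ("small_wheel","large_wheel","jig","lever_grip","jig_hole0","jig_hole1","lever_pivot","glue","tape_roll","tee_a"):
        try:
            for r in ctrl.look_for(p,t)[:3]:
                print(t,round(r["p"],2),np.round(E[:3,:3]@r["position"]+E[:3,3],4))
        except Exception as e: print(t,e)
s=ctrl.get_state();print(s, ctrl.nose_length)
E
```

```text
pics
top 501.46505244553384 501.46505244553384 273.49423457576984 202.09528871567676
[[-0.0221, -0.9997, -0.0051, -0.0103], [-0.9806, 0.0226, -0.1948, 0.5912], [0.1949, 0.0007, -0.9808, 1.2085], [0.0, 0.0, 0.0, 1.0]]
small_wheel 0.67 [0.5401 0.253  0.0047]
large_wheel 0.95 [0.4235 0.276  0.0061]
jig 0.89 [ 0.5541 -0.0306  0.0238]
jig 0.65 [0.5983 0.0008 0.03  ]
lever_grip 0.64 [ 0.5641 -0.1379  0.0379]
jig_hole0 0.88 [ 0.5575 -0.0324  0.0166]
jig_hole1 0.88 [ 0.5575 -0.0324  0.0166]
lever_pivot 0.97 [ 0.5556 -0.0297  0.02  ]
glue 0.64 [0.7302 0.0136 0.075 ]
tape_roll 0.63 [0.69   0.2547 0.0247]
tee_a 0.71 [ 0.5728 -0.3702  0.0173]
tee_a 0.59 [0.6929 0.2532 0.0246]
tee_a 0.49 [ 0.4227 -0.3408  0.0175]
scene 385.8348634718435 385.8348634718435 275.8415652995135 210.637678121231
[[0.0968, 0.9953, 0.0071, -0.0518], [0.6914, -0.0621, -0.7198, -0.3316], [-0.716, 0.0746, -0.6941, 1.2981], [0.0, 0.0, 0.0, 1.0]]
small_wheel 0.75 [0.5506 0.2489 0.0106]
small_wheel 0.51 [ 0.5804 -0.377   0.0119]
large_wheel 0.55 [0.4257 0.2831 0.0103]
jig 0.7 [ 0.5731 -0.043   0.0216]
jig 0.56 [ 0.5781 -0.1497 
[... 521 characters left out ...]
array([ 1.03196433e+00,  2.86286858e-01,  1.57667017e+00, -3.64678714e-06,
        1.27863199e+00, -1.49990707e-01]), 'dq': array([-1.45347036e-03,  1.46643420e-04, -1.27356800e-04,  1.20449145e-03,
        7.15124214e-05,  6.77682293e-04]), 'joint_efforts': array([ 6.50946185e-04, -4.05991638e+01, -2.92934060e+01, -1.45188669e-04,
        7.00810160e-04, -4.13727335e-06]), 'eef_pos': array([0.25586641, 0.6246159 , 0.25334981]), 'tcp_rot': array([1.93197612e-01, 9.81159866e-01, 1.12151809e-06, 2.25736141e-06]), 'contact_force': array([0.05799279, 0.50709339, 0.07228067]), 'wrist_torque': array([-0.02652271,  0.03727165,  0.01591696]), 'finger_force': 0.0, 'opening': 1.0003581253483498} 0.022
```

View pics/top0.png

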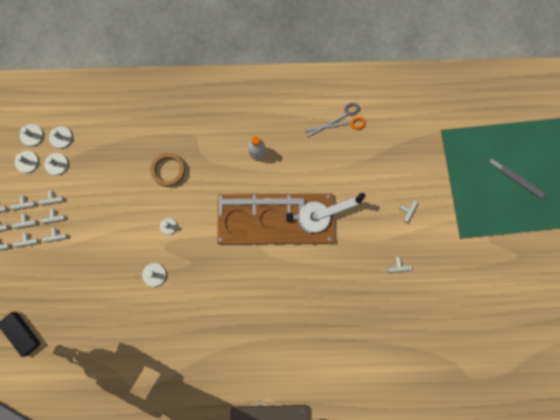

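View pics/scene0.png

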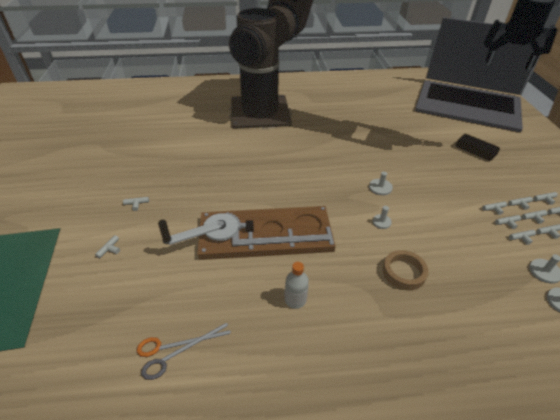

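The top view shows the jig at about (218–336, 194–245), the large wheel at (154,275), the small wheel at (168,227) and the grip at (361,198). The scene view agrees. I'll zoom in next to get precise points.

```bash
python3 - <<'E'
import cv2
a=cv2.imread("pics/top0.png")[180:260,205:375]
b=cv2.imread("pics/scene0.png")[195:265,155:345]
cv2.imwrite("pics/ct.png",cv2.resize(a,(790,372),interpolation=cv2.INTER_CUBIC))
cv2.imwrite("pics/cs.png",cv2.resize(b,(798,294),interpolation=cv2.INTER_CUBIC))
E
```

```text
(no output)
```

View pics/ct.png

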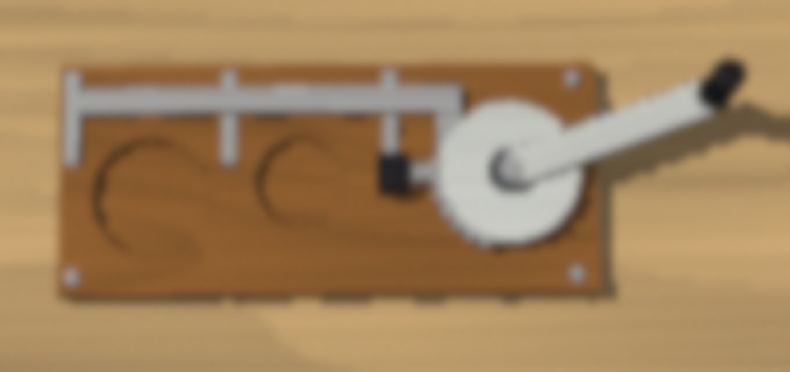

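View pics/cs.png

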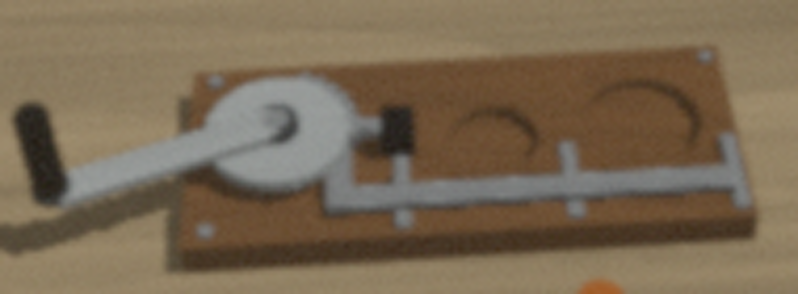

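```bash
cat > h.py <<'E'
from plant import ctrl
import cv2,numpy as np
from scipy.optimize import minimize
def proj(p,P):
    c=np.c_[P,np.ones(len(P))]@np.array(p["extrinsics"])[:3].T
    return np.c_[p["fx"]*c[:,0]/c[:,2]+p["cx"],p["fy"]*c[:,1]/c[:,2]+p["cy"]]
def back(p,uv,z):
    E=np.linalg.inv(p["extrinsics"]);d=E[:3,:3]@[(uv[0]-p["cx"])/p["fx"],(uv[1]-p["cy"])/p["fy"],1]
    return E[:3,3]+d*(z-E[2,3])/d[2]
def render(p,P,box,S=8):
    x0,y0,x1,y1=box; m=np.zeros(((y1-y0)*S,(x1-x0)*S),np.uint8)
    for Q in P:
        h=cv2.convexHull(((proj(p,Q)-[x0-.5,y0-.5])*S-.5).astype(np.float32))
        cv2.fillConvexPoly(m,np.round(h*16).astype(np.int32),255,shift=4)
    return cv2.GaussianBlur(cv2.resize(m,(x1-x0,y1-y0),interpolation=cv2.INTER_AREA).astype(float)/255,(0,0),.7)
def cyl(x,y,z0,z1,r):
    t=np.linspace(0,2*np.pi,48,endpoint=False)
    return np.array([[x+r*np.cos(a),y+r*np.sin(a),z] for a in t for z in(z0,z1)])
def box(x,y,yaw):
    c,s=np.cos(yaw),np.sin(yaw)
    return np.array([[x+c*a-s*b,y+s*a+c*b,z] for a in(-.065,.065) for b in(-.15,.15) for z in(0,.02)])
def jpt(j,a,b): c,s=np.cos(j[2]),np.sin(j[2]); return np.array([j[0]+c*a-s*b,j[1]+s*a+c*b])
def fit(p,feat,model,x0,bx,w=None,step=None):
    m=feat[bx[1]:bx[3],bx[0]:bx[2]]
    def f(v):
        r=render(p,model(v),bx); A=np.c_[r.ravel(),np.ones(r.size)]; W=(np.ones_like(r) if w is None else w).ravel()
        k=np.linalg.lstsq(A*W[:,None],m.ravel()*W,rcond=None)[0]; return np.mean(W*(A@k-m.ravel())**2)
    sim=np.vstack([x0]+[np.array(x0)+d for d in np.diag(step)])
    return minimize(f,x0,method="Nelder-Mead",options=dict(initial_simplex=sim,xatol=1e-4,fatol=1e-9))
def bb(p,P,g=5):
    q=proj(p,P); a=np.floor(q.min(0)).astype(int)-g;b=np.ceil(q.max(0)).astype(int)+g
    return (max(a[0],0),max(a[1],0),min(b[0],560),min(b[1],420))
def wheel(v,R,z=0): return [cyl(v[0],v[1],z,z+.008,R),cyl(v[0],v[1],z,z+.05,.0075)]
E
python3 - <<'E'
from h import *
for n in ("top","scene"):
    p=ctrl.read_camera(n); I=p["color"].astype(float)
    ch=I[:,:,2]/(I[:,:,0]+1)   # B/R, low for jig, high for white
    # white measure
    j0=(.56,-.033,0.)
    bx=bb(p,box(*j0)); 
    sub=ch[bx[1]:bx[3],bx[0]:bx[2]]
    br=I[:,:,:].sum(2)
    w=(sub<np.percentile(sub,95)*1).astype(float)
    # mask steel/white (B/R high) and black
    wood=np.median(ch[bx[1]:bx[1]+3,bx[0]:bx[2]])
    w=((sub<wood*1.15)&(br[bx[1]:bx[3],bx[0]:bx[2]]>90)).astype(float)
    w=cv2.erode(w,np.ones((3,3)))
    jf=fit(p,ch,lambda v:[box(*v)],j0,bx,w,(.01,.01,.03)); print(n,"jig",jf.x,jf.fun, "wood",wood, "jig med",np.median(sub))
    for nm,R,x in (("small",.022,(.545,.251)),("large",.03,(.424,.28))):
        b=bb(p,cyl(*x,0,.05,R),8)
        f=fit(p,ch,lambda v:wheel(v,R),x,b,None,(.008,.008)); print(nm,f.x,f.fun)
E
```

```text
top jig [ 0.55734599 -0.02721759 -0.01651123] 0.00021771954477036625 wood 0.5666666666666667 jig med 0.5384615384615384
small [0.54489207 0.2534148 ] 5.9621778080450504e-05
large [0.41955928 0.28763907] 7.422866634743797e-05
scene jig [ 0.5549953  -0.02728887 -0.01437011] 0.001260004362400051 wood 0.6762589928057554 jig med 0.6666666666666666
small [0.54193719 0.25468024] 0.0010269964623942955
large [0.41651942 0.28916976] 0.00022518483790615084
```

```bash
python3 - <<'E'
from h import *
for n in ("top","scene"):
    p=ctrl.read_camera(n); I=p["color"].astype(float)
    j0=(.556,-.027,-.015); bx=bb(p,box(*j0),4); sl=np.s_[bx[1]:bx[3],bx[0]:bx[2]]
    sat=(I.max(2)-I.min(2))/(I.max(2)+1)
    for nm,F in (("R",I[:,:,0]),("B",I[:,:,2]),("G",I[:,:,1]),("sat",sat)):
        w=((sat[sl]>.25)&(I.sum(2)[sl]>90)).astype(float)
        w=cv2.erode(w,np.ones((3,3)))
        f=fit(p,F,lambda v:[box(*v)],j0,bx,w,(.006,.006,.02)); print(n,nm,f.x.round(4),f.fun, w.mean(), np.round([jpt(f.x,-.002,.015),jpt(f.x,-.01,.098),jpt(f.x,0,-.1)],4).tolist())
    # hub centre and grip
    lv=lambda v:[cyl(v[0]+.12*np.sin(v[2]),v[1]-.12*np.cos(v[2]),.048,.1,.009)]
    g0=(.556-.1*-.015*-1,-.127,.35)
    x0=jpt(f.x,0,-.1)+.12*np.array([np.sin(.34),-np.cos(.34)])
    b=bb(p,cyl(*x0,.048,.1,.009),4)
    f2=fit(p,I.sum(2),lambda v:[cyl(v[0],v[1],.048,.1,.009)],x0,b,None,(.006,.006)); print("grip",f2.x.round(4),"pred",x0.round(4))
E
```

```text
top R [ 0.5542 -0.0344 -0.0156] 76.783799008256 0.7173280423280424 [[0.5524, -0.0194], [0.5457, 0.0638], [0.5527, -0.1344]]
top B [ 0.5557 -0.0302 -0.0163] 22.074710854148588 0.7173280423280424 [[0.5539, -0.0152], [0.5472, 0.0679], [0.554, -0.1302]]
top G [ 0.555  -0.0324 -0.0159] 42.57380940605761 0.7173280423280424 [[0.5532, -0.0174], [0.5465, 0.0657], [0.5534, -0.1324]]
top sat [ 0.5573 -0.0272 -0.0174] 0.0004417175163388911 0.7173280423280424 [[0.5555, -0.0121], [0.549, 0.071], [0.5555, -0.1272]]
grip [ 0.5934 -0.2399] pred [ 0.5955 -0.2403]
scene R [ 0.5569 -0.0328 -0.0184] 97.8527436517302 0.7355577151495519 [[0.5552, -0.0178], [0.5487, 0.0654], [0.5551, -0.1328]]
scene B [ 0.5563 -0.0296 -0.0176] 33.877558900763795 0.7355577151495519 [[0.5545, -0.0145], [0.548, 0.0686], [0.5545, -0.1295]]
scene G [ 0.5565 -0.0311 -0.0186] 58.658042078692475 0.7355577151495519 [[0.5548, -0.0161], [0.5483, 0.067], [0.5547, -0.1311]]
scene sat [ 0.5549 -0.0274 -0.0152] 0.0006258568529100591 0.7355577151495519 [[0.5532, -0.0123], [0.5464, 0.0708], [0.5534, -0.1273]]
grip [ 0.5973 -0.2396] pred [ 0.5934 -0.2405]
```

```bash
cat > go.py <<'E'
# usage: go.py x y z yawdeg -> shift in tool axes (mm), tool z turn (deg)
import sys,numpy as np
from plant import ctrl
from scipy.spatial.transform import Rotation as R
def plan(x,y,z,yaw):
    s=ctrl.get_state(); r=R.from_quat(s["tcp_rot"]); Y=r.as_matrix()[:,1]
    d=r.inv().apply(np.array([x,y,z])-s["eef_pos"])*1e3
    ry=R.from_matrix(np.array([[np.sin(yaw),np.cos(yaw),0],[-np.cos(yaw),np.sin(yaw),0],[0,0,-1.]]).T)
    tgt=R.from_matrix(np.c_[[np.sin(yaw),-np.cos(yaw),0],[np.cos(yaw),np.sin(yaw),0],[0,0,-1.]])
    return d.round(2),np.degrees((r.inv()*tgt).as_rotvec()).round(2)
if __name__=="__main__":
    a=list(map(float,sys.argv[1:5])); print(*plan(a[0],a[1],a[2],np.radians(a[3])))
    s=ctrl.get_state(); print(s["time"],s["eef_pos"].round(4),s["opening"],s["contact_force"].round(2),s["qpos"].round(2))
E
python3 go.py .5434 .254 .12 89
```

```text
Traceback (most recent call last):
  File "go.py", line 12, in <module>
    a=list(map(float,sys.argv[1:5])); print(*plan(a[0],a[1],a[2],np.radians(a[3])))
                                             ~~~~^^^^^^^^^^^^^^^^^^^^^^^^^^^^^^^^^
  File "go.py", line 8, in plan
    ry=R.from_matrix(np.array([[np.sin(yaw),np.cos(yaw),0],[-np.cos(yaw),np.sin(yaw),0],[0,0,-1.]]).T)
  File "scipy/spatial/transform/_rotation.pyx", line 1143, in scipy.spatial.transform._rotation.Rotation.from_matrix
ValueError: Non-positive determinant (left-handed or null coordinate frame) in rotation matrix 0: [[ 0.9998477  -0.01745241  0.        ]
 [ 0.01745241  0.9998477   0.        ]
 [ 0.          0.         -1.        ]].
```

```bash
sed -i '/ry=/d; s/np.c_\[\[np.sin(yaw),-np.cos(yaw),0\]/np.c_[[-np.sin(yaw),np.cos(yaw),0]/' go.py; python3 go.py .5434 .254 .12 89
```

```text
[-406.6  -233.96  133.32] [  0.    -0.   -21.28]
1.3 [0.2558 0.6246 0.2533] 1.001123093547728 [0.13 0.37 0.59] [ 1.03  0.29  1.58  0.    1.28 -0.15]
```

The rows are not in the units I measure in: shifts go in shares of 800 mm and turns go in shares of 90 degrees. I convert before sending: -406.6 mm / 800 = -0.5083, -234 mm / 800 = -0.2925, -21.3 degrees / 90 = -0.2367.

Emit:
{"op": "send_rows", "data": {"rows": "0 0 -0.2367 -0.5083 -0.2925 0.1666 0.2;0 0 -0.2367 -0.5083 -0.2925 0.1666 0.2;0 0 -0.2367 -0.5083 -0.2925 0.1666 0.2;0 0 -0.2367 -0.5083 -0.2925 0.1666 0.2;0 0 -0.2367 -0.5083 -0.2925 0.1666 0.2;0 0 -0.2367 -0.5083 -0.2925 0.1666 0.2;0 0 -0.2367 -0.5083 -0.2925 0.1666 0.2;0 0 -0.2367 -0.5083 -0.2925 0.1666 0.2", "grip_force": 40}}

```text
time: 2.3
eef_pos: [0.5446, 0.2519, 0.1196]
tcp_rot: [0.009, 1.0, 0.0, 0.0]
contact_force: [0.3, -0.2, -0.1]
opening: 0.603
finger_force: 0.0
```

Emit:
{"op": "send_rows", "data": {"rows": "0 0 0 0 0 0 0.2;0 0 0 0 0 0 0.2;0 0 0 0 0 0 0.2"}}

```text
time: 2.68
eef_pos: [0.5429, 0.2552, 0.1206]
tcp_rot: [0.008, 1.0, 0.0, 0.0]
contact_force: [0.2, -0.4, -0.9]
opening: 0.602
finger_force: 0.0
```

```bash
python3 go.py .5434 .254 .047 89; python3 -c "
from h import *
for n in('top','scene'):
    p=ctrl.read_camera(n);cv2.imwrite('pics/a_%s.png'%n,p['color'][:,:,::-1])
    if n=='scene': cv2.imwrite('pics/a.png',cv2.resize(p['color'][100:250,320:500,::-1],None,fx=4,fy=4,interpolation=cv2.INTER_CUBIC))
"
```

```text
[-0.48 -1.19 73.58] [0.02 0.04 0.12]
2.675 [0.5429 0.2552 0.1206] 0.6020702264658847 [ 0.17 -0.41 -0.89] [ 0.27  0.26  1.86  0.    1.01 -1.29]
```

View pics/a.png

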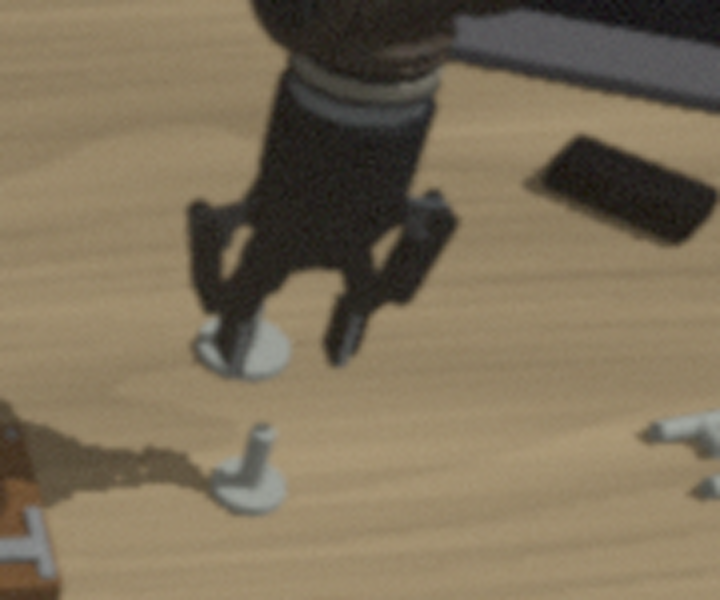

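The gripper is open over the small wheel, with its tips at about crop (235,370) and (340,360) and the stem at (262,430). I'll check the TCP projection against this.

```bash
python3 -c "
from h import *
p=ctrl.read_camera('scene')
for P in ([.5429,.2552,.0986],[.5429,.2552-.026,.0986],[.5429,.2552+.026,.0986],[.5434,.254,.05]):print((proj(p,np.array([P]))-[320,100])*4)
"
```

```text
[[281.79206235 365.34791412]]
[[236.28439848 368.07569703]]
[[327.09497441 362.63240428]]
[[262.13127702 429.3912148 ]]
```

Emit:
{"op": "send_rows", "data": {"rows": "0 0 0 -0.0006 -0.0015 0.05 0.2;0 0 0 -0.0006 -0.0015 0.092 0.2;0 0 0 -0.0006 -0.0015 0.092 0.2;0 0 0 -0.0006 -0.0015 0.092 -1;0 0 0 -0.0006 -0.0015 0.092 -1;0 0 0 -0.0006 -0.0015 0.092 -1;0 0 0 -0.0006 -0.0015 0.092 -1;0 0 0 -0.0006 -0.0015 0.092 -1", "grip_force": 40}}

```text
time: 3.82
eef_pos: [0.5454, 0.2533, 0.0487]
tcp_rot: [0.009, 1.0, 0.001, 0.002]
contact_force: [-0.7, 0.8, 6.0]
opening: 0.155
finger_force: 39.4
```

In the tool's units: -60 mm / 800 = -0.075, -30 mm / 800 = -0.0375.

Emit:
{"op": "send_rows", "data": {"rows": "0 0 0 0 0 -0.0375 -1;0 0 0 0 0 -0.075 -1;0 0 0 0 0 -0.075 -1;0 0 0 0 0 -0.075 -1"}}

```text
time: 4.32
eef_pos: [0.5432, 0.2525, 0.1055]
tcp_rot: [0.009, 1.0, -0.0, -0.001]
contact_force: [1.1, 0.2, -0.4]
opening: 0.155
finger_force: 39.0
```

```bash
python3 go.py .5543 -.0123 .12 89.1
```

```text
[ -15.63 -264.58  -14.4 ] [-0.02 -0.08 -0.08]
4.325 [0.5432 0.2525 0.1055] 0.154743529493769 [ 1.06  0.24 -0.39] [ 0.27  0.28  1.87 -0.    0.99 -1.29]
```

In the tool's units: -264.6 mm / 800 = -0.3308, -14.4 mm / 800 = -0.018.

Emit:
{"op": "send_rows", "data": {"rows": "0 0 0 -0.0195 -0.3308 -0.018 -1;0 0 0 -0.0195 -0.3308 -0.018 -1;0 0 0 -0.0195 -0.3308 -0.018 -1;0 0 0 -0.0195 -0.3308 -0.018 -1;0 0 0 -0.0195 -0.3308 -0.018 -1;0 0 0 -0.0195 -0.3308 -0.018 -1;0 0 0 -0.0195 -0.3308 -0.018 -1;0 0 0 -0.0195 -0.3308 -0.018 -1"}}

```text
time: 5.32
eef_pos: [0.5546, -0.0105, 0.1203]
tcp_rot: [0.007, 1.0, 0.0, -0.0]
contact_force: [0.1, 0.1, 0.3]
opening: 0.158
finger_force: 39.2
```

```bash
python3 go.py .5543 -.0123 .075 89.1
```

```text
[ 0.26 -1.86 45.33] [ 0.02 -0.05  0.05]
5.325 [ 0.5546 -0.0105  0.1203] 0.15789117308741935 [0.13 0.09 0.26] [-0.2   0.17  1.97  0.    1.   -1.76]
```

In the tool's units: 33 mm / 800 = 0.0413, 15 mm / 800 = 0.0188.

Emit:
{"op": "send_rows", "data": {"rows": "0 0 0 0.0004 -0.0024 0.0188 -1;0 0 0 0.0004 -0.0024 0.0413 -1;0 0 0 0.0004 -0.0024 0.0413 -1;0 0 0 0.0004 -0.0024 0.0413 -1;0 0 0 0.0004 -0.0024 0.0413 -1"}}

```text
time: 5.95
eef_pos: [0.5551, -0.0141, 0.0884]
tcp_rot: [0.009, 1.0, -0.0, 0.001]
contact_force: [0.5, -0.3, -0.7]
opening: 0.158
finger_force: 39.2
```

```bash
cat > held.py <<'E'
from h import *
import sys
R,name,nm,hx,hy=float(sys.argv[1]),sys.argv[2],sys.argv[3],float(sys.argv[4]),float(sys.argv[5])
s=ctrl.get_state(); e=s["eef_pos"]; zb=e[2]-.047+float(sys.argv[6]); print(s["time"],e.round(4),s["contact_force"].round(1))
for n in ("scene","top"):
    p=ctrl.read_camera(n); I=p["color"].astype(float); ch=I[:,:,2]/(I[:,:,0]+1)
    b=bb(p,cyl(e[0],e[1],zb,zb+.012,R),3)
    if n=="scene":
        f=fit(p,ch,lambda v:[cyl(v[0],v[1],zb,zb+.008,R),cyl(v[0],v[1],zb,zb+.025,.0075)],e[:2],b,None,(.006,.006)); print(n,"wheel",f.x.round(4),f.fun,"off tcp",(f.x-e[:2]).round(4),"hole",jpt((.555,-.0273,-.0155),hx,hy).round(4))
    x0,y0,x1,y1=bb(p,cyl(e[0],e[1],.02,.07,R),14)
    cv2.imwrite(f"pics/{nm}_{n}.png",cv2.resize(p["color"][y0:y1,x0:x1,::-1],None,fx=6,fy=6,interpolation=cv2.INTER_CUBIC)[:600,:400])
a,b=[cv2.imread(f"pics/{nm}_{n}.png") for n in("scene","top")]
h=max(a.shape[0],b.shape[0]); cv2.imwrite(f"pics/{nm}.png",np.hstack([cv2.copyMakeBorder(q,0,h-q.shape[0],0,0,0) for q in(a,b)]))
E
python3 held.py .022 small p1 -.002 .015 0
```

```text
5.95 [ 0.5551 -0.0141  0.0884] [ 0.5 -0.3 -0.7]
scene wheel [ 0.5515 -0.0156] 0.017900977477612306 off tcp [-0.0036 -0.0015] hole [ 0.5532 -0.0123]
```

View pics/p1.png

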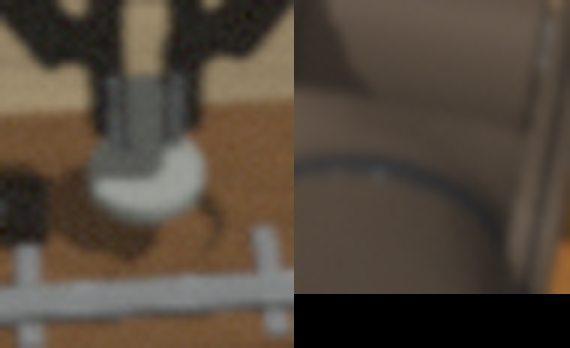

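The scene crop shows the disc held level above the pocket, with the pocket arc showing on its right at crop (215,220). The top view is blocked by the arm. I'll refine with averaged frames and mask the dark pixels.

```bash
cat > held2.py <<'E'
from h import *
import sys
R,hx,hy,dz=map(float,sys.argv[1:5])
E=[];F=[]
for k in range(6):
    s=ctrl.get_state(); E.append(s["eef_pos"]); p=ctrl.read_camera("scene"); F.append(p["color"].astype(float))
E=np.array(E); print(E.round(4).tolist()); e=E.mean(0); I=np.mean(F,0); zb=e[2]-.047+dz
ch=np.minimum(I[:,:,2]/(I[:,:,0]+1),1.0)
b=bb(p,cyl(e[0],e[1],zb,zb+.012,R),3); sl=np.s_[b[1]:b[3],b[0]:b[2]]
w=cv2.erode((I.sum(2)[sl]>130).astype(float),np.ones((2,2)))
for z in (zb-.003,zb,zb+.003):
    f=fit(p,ch,lambda v:[cyl(v[0],v[1],z,z+.008,R),cyl(v[0],v[1],z,z+.04,.0075)],e[:2]+[-.003,0],b,w,(.006,.006))
    print("z",round(z,4),"wheel",f.x.round(4),f.fun,"off tcp",(f.x-e[:2]).round(4))
j=(.555,-.0273,-.0155); h=jpt(j,hx,hy)
print("hole",h.round(4))
cv2.imwrite("pics/avg.png",cv2.resize(I[sl][:,:,::-1].astype(np.uint8),None,fx=8,fy=8))
E
python3 held2.py .022 -.002 .015 0
```

```text
[[0.5551, -0.0141, 0.0884], [0.555, -0.0141, 0.0884], [0.5549, -0.0141, 0.0883], [0.5549, -0.0141, 0.0883], [0.5548, -0.014, 0.0881], [0.5547, -0.014, 0.0881]]
z 0.0383 wheel [ 0.5501 -0.0155] 0.009654358913989353 off tcp [-0.0048 -0.0015]
z 0.0413 wheel [ 0.5531 -0.016 ] 0.009593921934915524 off tcp [-0.0018 -0.002 ]
z 0.0443 wheel [ 0.5558 -0.016 ] 0.009501957450657381 off tcp [ 0.0009 -0.0019]
hole [ 0.5532 -0.0123]
```

```bash
python3 go.py .5544 -.0118 .064 89.1
```

```text
[ 0.31  2.18 23.97] [-0.    0.01 -0.08]
6.35 [ 0.5547 -0.014   0.088 ] 0.1574433161842731 [-0.65 -0.14 -0.64] [-0.21  0.22  1.99 -0.    0.93 -1.76]
```

In the tool's units: 24 mm / 800 = 0.03, 22 mm / 800 = 0.0275.

Emit:
{"op": "send_rows", "data": {"rows": "0 0 0 0.0004 0.0028 0.0063 -1;0 0 0 0.0004 0.0028 0.0125 -1;0 0 0 0.0004 0.0028 0.0188 -1;0 0 0 0.0004 0.0028 0.0238 -1;0 0 0 0.0004 0.0028 0.0275 -1;0 0 0 0.0004 0.0028 0.03 -1;0 0 0 0.0004 0.0028 0.03 -1;0 0 0 0.0004 0.0028 0.03 -1"}}

```text
time: 7.35
eef_pos: [0.5545, -0.0116, 0.0636]
tcp_rot: [0.009, 1.0, 0.0, 0.0]
contact_force: [1.5, 1.7, -2.0]
opening: 0.159
finger_force: 39.1
```

In the tool's units: 5.5 mm / 800 = 0.0069, 4 mm / 800 = 0.005.

Emit:
{"op": "send_rows", "data": {"rows": "0 0 0 0 0 0.0025 -1;0 0 0 0 0 0.005 -1;0 0 0 0 0 0.0069 -1;0 0 0 0 0 0.0069 -1;0 0 0 0 0 0.0069 -1"}}

```text
time: 7.98
eef_pos: [0.5548, -0.0116, 0.0607]
tcp_rot: [0.008, 1.0, 0.0, -0.0]
contact_force: [-3.6, 3.2, 12.3]
opening: 0.157
finger_force: 40.6
```

In the tool's units: -120 mm / 800 = -0.15, -70 mm / 800 = -0.0875.

Emit:
{"op": "send_rows", "data": {"rows": "0 0 0 0 0 -0.0013 -1;0 0 0 0 0 -0.0019 -0.3;0 0 0 0 0 -0.0019 -0.3;0 0 0 0 0 -0.0019 -0.3;0 0 0 0 0 -0.025 -0.3;0 0 0 0 0 -0.0875 -0.3;0 0 0 0 0 -0.15 -0.3;0 0 0 0 0 -0.15 0"}}

```text
time: 8.98
eef_pos: [0.5579, -0.0125, 0.1855]
tcp_rot: [0.008, 1.0, -0.001, 0.006]
contact_force: [-0.1, 0.2, -0.6]
opening: 0.492
finger_force: 0.0
```

```bash
python3 go.py .418 .2884 .12 89
```

```text
[145.7  298.62  62.93] [-0.14  0.71  0.03]
8.975 [ 0.5579 -0.0125  0.1855] 0.4919987715840257 [-0.06  0.19 -0.58] [-0.2   0.09  1.93 -0.    1.11 -1.76]
```

In the tool's units: 298.6 mm / 800 = 0.3733, 142 mm / 800 = 0.1775.

Emit:
{"op": "send_rows", "data": {"rows": "0 0 0 0.1775 0.3733 0.0786 0.2;0 0 0 0.1775 0.3733 0.0786 0.2;0 0 0 0.1775 0.3733 0.0786 0.2;0 0 0 0.1775 0.3733 0.0786 0.2;0 0 0 0.1775 0.3733 0.0786 0.2;0 0 0 0.1775 0.3733 0.0786 0.2;0 0 0 0.1775 0.3733 0.0786 0.2;0 0 0 0.1775 0.3733 0.0786 0.2"}}

```text
time: 9.98
eef_pos: [0.4178, 0.2887, 0.1156]
tcp_rot: [0.009, 1.0, -0.0, 0.0]
contact_force: [-0.5, 0.8, -0.1]
opening: 0.603
finger_force: 0.0
```

```bash
python3 - <<'E'
from h import *
I=None
for n in("top","scene"):
    F=[]
    for k in range(3): p=ctrl.read_camera(n);F.append(p["color"].astype(float))
    I=np.mean(F,0); ch=np.minimum(I[:,:,2]/(I[:,:,0]+1),1.)
    x=np.array((.5544,-.0122)); z=.012
    b=bb(p,cyl(*x,z,.062,.022),3); sl=np.s_[b[1]:b[3],b[0]:b[2]]
    f=fit(p,ch,lambda v:wheel(v,.022,z),x,b,None,(.006,.006)); print(n,f.x.round(4),f.fun)
    x0,y0,x1,y1=bb(p,cyl(*x,0,.05,.03),6)
    cv2.imwrite(f"pics/s_{n}.png",cv2.resize(I[y0:y1,x0:x1,::-1].astype(np.uint8),(390,390),interpolation=cv2.INTER_CUBIC))
cv2.imwrite("pics/s.png",np.hstack([cv2.imread(f"pics/s_{n}.png") for n in("top","scene")]))
E
python3 go.py .418 .2884 .047 89
```

```text
top [ 0.5544 -0.0125] 0.008026369617781326
scene [ 0.5519 -0.0127] 0.016859007383708453
[ 2.000e-02 -1.500e-01  6.863e+01] [ 0.    0.02 -0.06]
10.275 [0.418  0.2885 0.1156] 0.5995784334868631 [-0.03 -0.79 -0.01] [ 0.4   0.08  2.09 -0.    0.97 -1.15]
```

View pics/s.png

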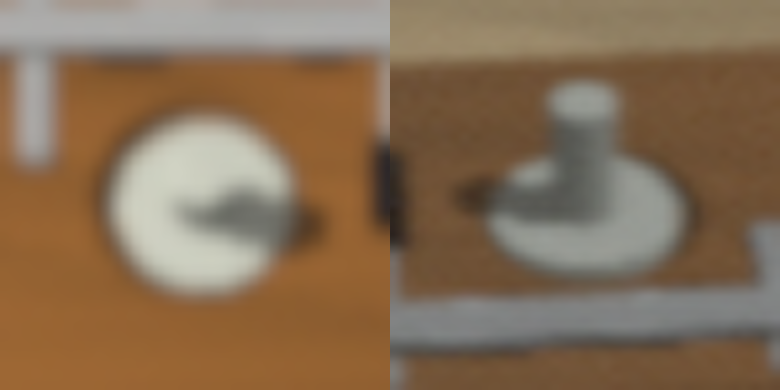

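The small wheel sits flush in its pocket, upright and centred, at (200,205) and (590,215) in the crop. Next is the large wheel.

In the tool's units: 67.6 mm / 800 = 0.0845, 35 mm / 800 = 0.0438.

Emit:
{"op": "send_rows", "data": {"rows": "0 0 0 0 0 0.0438 0.2;0 0 0 0 0 0.0845 0.2;0 0 0 0 0 0.0845 0.2;0 0 0 0 0 0.0845 0.2;0 0 0 0 0 0.0845 -1;0 0 0 0 0 0.0845 -1;0 0 0 0 0 0.0845 -1;0 0 0 0 0 0.0845 -1"}}

```text
time: 11.28
eef_pos: [0.4184, 0.2896, 0.0491]
tcp_rot: [0.008, 1.0, 0.0, 0.001]
contact_force: [-0.7, -0.8, 5.8]
opening: 0.157
finger_force: 39.2
```

In the tool's units: -75 mm / 800 = -0.0938, -30 mm / 800 = -0.0375.

Emit:
{"op": "send_rows", "data": {"rows": "0 0 0 0 0 0 -1;0 0 0 0 0 -0.0375 -1;0 0 0 0 0 -0.0938 -1;0 0 0 0 0 -0.0938 -1;0 0 0 0 0 -0.0938 -1;0 0 0 0 0 -0.0938 -1"}}

```text
time: 12.02
eef_pos: [0.4162, 0.2886, 0.1209]
tcp_rot: [0.009, 1.0, -0.001, -0.002]
contact_force: [-0.1, 0.7, -0.8]
opening: 0.159
finger_force: 39.2
```

```bash
python3 go.py .5477 .0712 .12 89.1
```

```text
[-135.17 -215.15    0.82] [-0.09 -0.19 -0.08]
12.025 [0.4162 0.2886 0.1209] 0.15859397091801522 [-0.06  0.73 -0.78] [ 0.41  0.07  2.09 -0.    0.99 -1.15]
```

In the tool's units: -215.2 mm / 800 = -0.269, -133.4 mm / 800 = -0.1668.

Emit:
{"op": "send_rows", "data": {"rows": "0 0 0 -0.1668 -0.269 0 -1;0 0 0 -0.1668 -0.269 0 -1;0 0 0 -0.1668 -0.269 0 -1;0 0 0 -0.1668 -0.269 0 -1;0 0 0 -0.1668 -0.269 0 -1;0 0 0 -0.1668 -0.269 0 -1;0 0 0 -0.1668 -0.269 0 -1;0 0 0 -0.1668 -0.269 0 -1"}}

```text
time: 13.02
eef_pos: [0.5464, 0.0731, 0.1225]
tcp_rot: [0.007, 1.0, 0.0, -0.0]
contact_force: [0.8, 0.5, -0.4]
opening: 0.158
finger_force: 39.3
```

In the tool's units: 30 mm / 800 = 0.0375, 20 mm / 800 = 0.025.

Emit:
{"op": "send_rows", "data": {"rows": "0 0 0 0 0 0.025 -1;0 0 0 0 0 0.0375 -1;0 0 0 0 0 0.0375 -1;0 0 0 0 0 0.0375 -1;0 0 0 0 0 0.0375 -1;0 0 0 0 0 0.0375 -1"}}

```text
time: 13.78
eef_pos: [0.5475, 0.0717, 0.0934]
tcp_rot: [0.009, 1.0, -0.0, 0.0]
contact_force: [-0.4, 0.9, -0.1]
opening: 0.159
finger_force: 39.3
```

```bash
python3 go.py .5477 .0711 .064 89.1;python3 held2.py .03 -.01 .098 -.001
```

```text
[-0.13 -0.59 29.38] [-0.    0.06 -0.08]
13.775 [0.5475 0.0717 0.0934] 0.15904712678443336 [-0.41  0.85 -0.08] [-0.05  0.21  1.99 -0.    0.94 -1.61]
[[0.5475, 0.0717, 0.0934], [0.5475, 0.0717, 0.0933], [0.5474, 0.0717, 0.0931], [0.5473, 0.0717, 0.0931], [0.5473, 0.0717, 0.0929], [0.5472, 0.0717, 0.0929]]
z 0.0421 wheel [0.5431 0.0714] 0.008983829179139488 off tcp [-0.0043 -0.0003]
z 0.0451 wheel [0.546  0.0707] 0.008900440391024608 off tcp [-0.0013 -0.001 ]
z 0.0481 wheel [0.5489 0.0701] 0.008827560325406573 off tcp [ 0.0015 -0.0016]
hole [0.5465 0.0708]
```

Those numbers agree with the hole position, so I'm lowering.

In the tool's units: 28.5 mm / 800 = 0.0356, 25 mm / 800 = 0.0313.

Emit:
{"op": "send_rows", "data": {"rows": "0 0 0 -0.0005 -0.0006 0.0075 -1;0 0 0 -0.0005 -0.0006 0.015 -1;0 0 0 -0.0005 -0.0006 0.0225 -1;0 0 0 -0.0005 -0.0006 0.0275 -1;0 0 0 -0.0005 -0.0006 0.0313 -1;0 0 0 -0.0005 -0.0006 0.0356 -1;0 0 0 -0.0005 -0.0006 0.0356 -1;0 0 0 -0.0005 -0.0006 0.0356 -1"}}

```text
time: 15.08
eef_pos: [0.5477, 0.0713, 0.0644]
tcp_rot: [0.009, 1.0, -0.0, 0.0]
contact_force: [-0.1, 0.2, 0.1]
opening: 0.154
finger_force: 39.3
```

In the tool's units: 5 mm / 800 = 0.0063, 4 mm / 800 = 0.005.

Emit:
{"op": "send_rows", "data": {"rows": "0 0 0 0 0 0.0025 -1;0 0 0 0 0 0.005 -1;0 0 0 0 0 0.0063 -1;0 0 0 0 0 0.0063 -1;0 0 0 0 0 0.0063 -1"}}

```text
time: 15.7
eef_pos: [0.5478, 0.0713, 0.0611]
tcp_rot: [0.008, 1.0, -0.0, -0.0]
contact_force: [-5.2, -0.0, 9.7]
opening: 0.158
finger_force: 40.4
```

Home is reached at TCP z 0.061, which matches the expected 0.0491 + 0.012. Releasing now.

In the tool's units: -120 mm / 800 = -0.15, -70 mm / 800 = -0.0875.

Emit:
{"op": "send_rows", "data": {"rows": "0 0 0 0 0 -0.0013 -1;0 0 0 0 0 -0.0013 -0.3;0 0 0 0 0 -0.0013 -0.3;0 0 0 0 0 -0.0013 -0.3;0 0 0 0 0 -0.025 -0.3;0 0 0 0 0 -0.0875 -0.3;0 0 0 0 0 -0.15 -0.3;0 0 0 0 0 -0.15 0"}}

```text
time: 16.7
eef_pos: [0.5512, 0.0711, 0.1866]
tcp_rot: [0.008, 1.0, -0.0, 0.006]
contact_force: [0.7, 0.0, 0.9]
opening: 0.496
finger_force: 0.0
```

```bash
python3 go.py .5949 -.2402 .17 0
```

```text
[ -48.74 -310.55   17.34] [ 0.55  0.6  89.03]
16.7 [0.5512 0.0711 0.1866] 0.49646619698743455 [0.69 0.05 0.86] [-0.05  0.08  1.94  0.    1.11 -1.61]
```

In the tool's units: -310 mm / 800 = -0.3875, -52 mm / 800 = -0.065, 84.8 degrees / 90 = 0.9422.

Emit:
{"op": "send_rows", "data": {"rows": "0 0 0.1178 -0.065 -0.3875 0.0213 0.2;0 0 0.2356 -0.065 -0.3875 0.0213 0.2;0 0 0.3533 -0.065 -0.3875 0.0213 0.2;0 0 0.4711 -0.065 -0.3875 0.0213 0.2;0 0 0.5889 -0.065 -0.3875 0.0213 0.2;0 0 0.7067 -0.065 -0.3875 0.0213 0.2;0 0 0.8244 -0.065 -0.3875 0.0213 0.2;0 0 0.9422 -0.065 -0.3875 0.0213 0.2"}}

```text
time: 17.7
eef_pos: [0.5938, -0.2398, 0.1618]
tcp_rot: [0.683, 0.73, -0.0, -0.001]
contact_force: [-0.5, 0.8, 0.6]
opening: 0.6
finger_force: 0.0
```

In the tool's units: 4 degrees / 90 = 0.0444.

Emit:
{"op": "send_rows", "data": {"rows": "0 0 0.0444 0 0 0 0.2;0 0 0.0444 0 0 0 0.2;0 0 0.0444 0 0 0 0.2;0 0 0.0444 0 0 0 0.2"}}

```text
time: 18.2
eef_pos: [0.5942, -0.2395, 0.1623]
tcp_rot: [0.706, 0.709, -0.0, -0.0]
contact_force: [0.1, -0.4, -0.8]
opening: 0.605
finger_force: 0.0
```

```bash
python3 go.py .5947 -.2402 .078 0; python3 - <<'E'
from h import *
for n in("top","scene"):
    F=[]
    for k in range(3): p=ctrl.read_camera(n);F.append(p["color"].astype(float))
    I=np.mean(F,0); ch=np.minimum(I[:,:,2]/(I[:,:,0]+1),1.)
    for x,R in (((.5544,-.0122),.022),((.5477,.071),.03)):
        b=bb(p,cyl(*x,.012,.062,R),3)
        f=fit(p,ch,lambda v:wheel(v,R,.012),x,b,None,(.006,.006)); print(n,f.x.round(4),f.fun)
    (u0,v0),(u1,v1)=[(195,160),(385,260)] if n=="top" else [(145,150),(345,270)]
    cv2.imwrite(f"pics/l_{n}.png",cv2.resize(I[v0:v1,u0:u1,::-1].astype(np.uint8),(570,300),interpolation=cv2.INTER_CUBIC))
cv2.imwrite("pics/l.png",np.vstack([cv2.imread(f"pics/l_{n}.png") for n in("top","scene")]))
E
```

```text
[-0.71  0.47 84.32] [-0.01 -0.    0.26]
18.2 [ 0.5942 -0.2395  0.1623] 0.6047220518352947 [ 0.09 -0.44 -0.76] [-0.54  0.3   1.74 -0.    1.11 -0.55]
top [ 0.5544 -0.0125] 0.00799511601204436
top [0.5494 0.0704] 0.014134095796931572
scene [ 0.5519 -0.0127] 0.016319376593908124
scene [0.5458 0.0709] 0.015986544120989415
```

View pics/l.png

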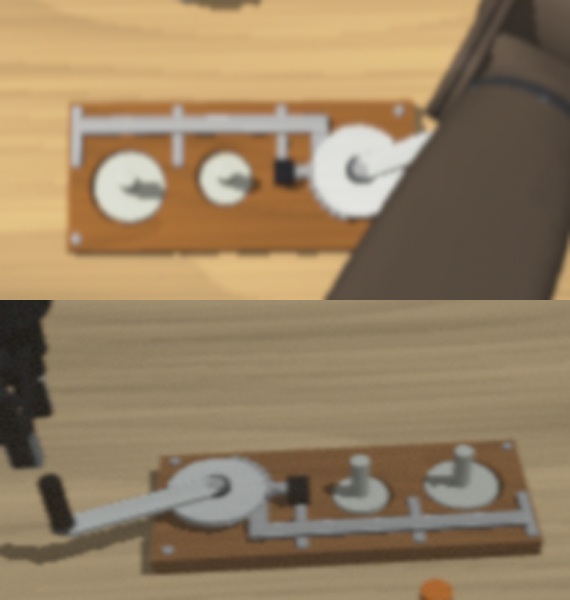

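Both wheels sit flush and upright (top crop at (130,187) and (225,178)), with the lever at rest and the gripper over the grip. Descending to pinch it.

In the tool's units: 84.3 mm / 800 = 0.1054, 60 mm / 800 = 0.075.

Emit:
{"op": "send_rows", "data": {"rows": "0 0 0 -0.0009 0.0006 0.0375 0.2;0 0 0 -0.0009 0.0006 0.075 0.2;0 0 0 -0.0009 0.0006 0.1054 0.2;0 0 0 -0.0009 0.0006 0.1054 0.2;0 0 0 -0.0009 0.0006 0.1054 -1;0 0 0 -0.0009 0.0006 0.1054 -1;0 0 0 -0.0009 0.0006 0.1054 -1;0 0 0 -0.0009 0.0006 0.1054 -1", "grip_force": 60}}

```text
time: 19.5
eef_pos: [0.5948, -0.2409, 0.08]
tcp_rot: [0.706, 0.709, -0.001, 0.0]
contact_force: [-4.8, 0.3, 5.5]
opening: 0.197
finger_force: 58.4
```

Emit:
{"op": "send_rows", "data": {"rows": "0 0 0 0 0 0 -1;0 0 0 0 0 0 -1;0 0 0 0 0 0 -1"}}

```text
time: 19.88
eef_pos: [0.5948, -0.2409, 0.0799]
tcp_rot: [0.706, 0.709, -0.001, 0.0]
contact_force: [-4.6, -0.3, 5.0]
opening: 0.194
finger_force: 58.4
```

```bash
python3 go.py .5947 -.2402 .078 0
```

```text
[ 0.71 -0.06  1.95] [-0.02  0.07  0.25]
19.875 [ 0.5948 -0.2409  0.0799] 0.19377499198604434 [-4.55 -0.27  5.04] [-0.54  0.4   1.77 -0.    0.97 -0.55]
```

In the tool's units: -52 mm / 800 = -0.065, -38.8 mm / 800 = -0.0485, 25.2 degrees / 90 = 0.28.

Emit:
{"op": "send_rows", "data": {"rows": "0 0 0.07 -0.0045 -0.0159 0 -1;0 0 0.14 -0.0073 -0.0321 0 -1;0 0 0.1756 -0.0079 -0.0403 0 -1;0 0 0.21 -0.0083 -0.0485 0 -1;0 0 0.2456 -0.0079 -0.0568 0 -1;0 0 0.28 -0.0074 -0.065 0 -1;0 0 0.28 -0.0074 -0.065 0 -1;0 0 0.28 -0.0074 -0.065 0 -1"}}

```text
time: 20.88
eef_pos: [0.5448, -0.247, 0.0799]
tcp_rot: [0.843, 0.538, 0.001, 0.002]
contact_force: [4.3, 1.3, 5.9]
opening: 0.198
finger_force: 59.4
```

```bash
cat > th.py <<'E'
from plant import ctrl
import numpy as np
s=ctrl.get_state();e=s["eef_pos"];d=e[:2]-[.5556,-.1275]
print(s["time"],e.round(4),s["contact_force"].round(1),s["finger_force"],"r",np.hypot(*d).round(4),"theta",(.333-np.arctan2(d[0],-d[1])).round(3))
E
python3 th.py
```

```text
20.875 [ 0.5448 -0.247   0.0799] [4.3 1.3 5.9] 59.44089710712433 r 0.12 theta 0.423
```

In the tool's units: -27 mm / 800 = -0.0338, -22.2 mm / 800 = -0.0278, 13.2 degrees / 90 = 0.1467.

Emit:
{"op": "send_rows", "data": {"rows": "0 0 0.0356 -0.0024 -0.008 0 -1;0 0 0.07 -0.0045 -0.0159 0 -1;0 0 0.1022 -0.0059 -0.0234 0 -1;0 0 0.1211 -0.0065 -0.0278 0 -1;0 0 0.1467 -0.0073 -0.0338 0 -1;0 0 0.1467 -0.0073 -0.0338 0 -1;0 0 0.1467 -0.0073 -0.0338 0 -1;0 0 0.1467 -0.0073 -0.0338 0 -1"}}

```text
time: 21.88
eef_pos: [0.5196, -0.2426, 0.0801]
tcp_rot: [0.9, 0.435, 0.004, 0.005]
contact_force: [9.6, -4.0, 1.2]
opening: 0.192
finger_force: 59.7
```

```bash
python3 th.py
```

```text
21.875 [ 0.5196 -0.2426  0.0801] [ 9.6 -4.   1.2] 59.666454792022705 r 0.1206 theta 0.636
```

In the tool's units: -2.4 mm / 800 = -0.003, -1.2 mm / 800 = -0.0015.

Emit:
{"op": "send_rows", "data": {"rows": "0 0 0 -0.0006 -0.0015 0 -1;0 0 0 -0.0011 -0.003 0 -1;0 0 0 -0.0011 -0.003 0 -1;0 0 0 -0.0011 -0.003 0 -1;0 0 0 -0.0011 -0.003 0 -1;0 0 0 -0.0011 -0.003 0 -1"}}

```text
time: 22.62
eef_pos: [0.5177, -0.242, 0.0802]
tcp_rot: [0.901, 0.435, 0.004, 0.005]
contact_force: [12.3, -4.2, -0.2]
opening: 0.192
finger_force: 59.7
```

```bash
python3 th.py;  python3 - <<'E'
from h import *
import subprocess
for n in("top","scene"):
    F=[]
    for k in range(3): p=ctrl.read_camera(n);F.append(p["color"].astype(float))
    I=np.mean(F,0)
    (u0,v0),(u1,v1)=[(195,160),(385,260)] if n=="top" else [(145,150),(345,270)]
    cv2.imwrite(f"pics/m_{n}.png",cv2.resize(I[v0:v1,u0:u1,::-1].astype(np.uint8),(570,300),interpolation=cv2.INTER_CUBIC))
cv2.imwrite("pics/m.png",np.vstack([cv2.imread(f"pics/m_{n}.png") for n in("top","scene")]))
E
python3 th.py
```

```text
22.625 [ 0.5177 -0.242   0.0802] [12.3 -4.2 -0.2] 59.71602380275726 r 0.1206 theta 0.653
22.925 [ 0.5177 -0.242   0.0802] [10.7 -3.8  0.3] 59.70329940319061 r 0.1206 theta 0.653
```

View pics/m.png

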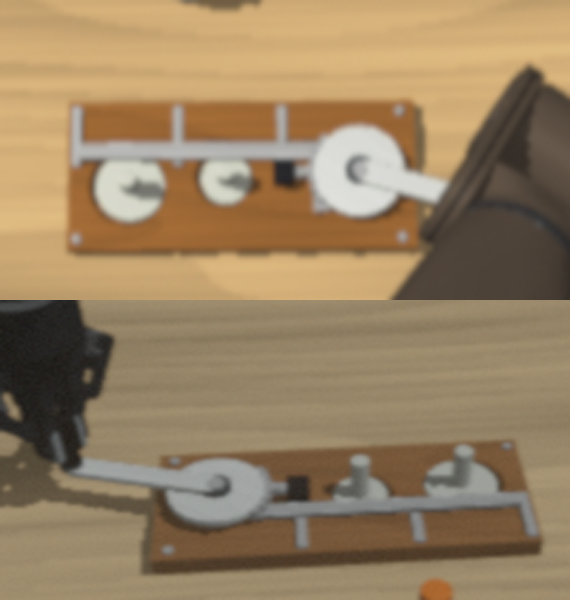

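The bar now sits over both rims (top crop y about 150), the lever is steady at about 0.65 rad, and the fingers hold it with about 11 N. Handing in.

```bash
python3 -c "from plant import ctrl; print(ctrl.sign_off())"
```

```text
the job is handed in; nothing more can be done
None
```

Both wheels are home in their matching pockets, and I handed the job in at about 23 s with the lever held still at its third click (about 0.65 rad by my estimate); no verdict was shown.

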